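# Latch the two-part plaster pot mould

## Task

Close the two-part plaster mould: gently slide the loose half along its rails fully home against the fixed half, past its stiff register pins, hook the latch's steel loop over the keeper on the loose half so that its bar is caught under the keeper's lip, then press the red lever down flat, past its over-center point, so that it stays shut. Plaster and latch are delicate, so keep every push under 30 N, and leave the pots, paints, rinse jar and brush standing where they are.

Things in the scene. Friction and masses are not known exactly. Their poses are not given: they have to be found in the camera images.
- mould_base: Fixed plywood board 270 x 166 x 12 mm with the fixed plaster half, two rails and the latch. Origin: underside, below the parting plane's middle. x points along the board from the fixed to the loose half (closing is -x), y across, z up. Board x -115..155; fixed half x -100..0, y -55..55, z 12..82; rails x 0..150, y 58 to 82 on both sides, top z 25. The latch stands at y 0 on the fixed half.
- mould_half: Loose plaster half, 110 mm wide (y), on an 8 mm plywood carriage 130 mm wide that the rails guide and hold down (1 to 1.5 mm play); 0.35 to 0.65 kg. Origin: middle of its parting face, at the bottom edge; it fills x 0..90, z 0..70; axes as mould_base. Its origin's x in mould_base's frame is the gap between the halves: 20 to 45 mm at first, 0 when home. Slides with 2 to 9 N, the last 5 mm with 14 to 20.
- push_face (a point): Middle of the loose half's outer (+x) end face, 35 mm above its underside; axes as mould_half. Push here towards -x to slide the half home.
- pin_tips (a point): Midway between the tips of two 10 mm brass register pins (y +-42, z 46 mm in mould_base's frame) that stand 5 mm proud of the fixed half's parting face. The loose half pushes them in over its last 5 mm; they are stiff, adding about 12 N of friction, and stay in. The half is home when plaster meets plaster and the force rises.
- keeper_lip (a point): Middle of the top of the keeper, z 84.5 mm in mould_half's frame, x 16.5. The keeper is a steel hook 18 mm wide in y on the loose half's top: a post, x 11.8..15.8, with a brass lip (z 81..84.5, x 11.8..21.3) that overhangs away from the latch. The mouth under the lip opens to +x, down to a foot plate at z 73.
- keeper_seat (a point): Where the centre of the loop's bar lies when hooked and taut: against the +x side of the keeper's post, under the lip; x 18, z 78.8 mm in mould_half's frame. Axes as mould_half.
- lever_pivot (a point): Pivot of the lever, along y: x -27, z 95 mm in mould_base's frame (13 mm above the fixed half's top); axes as mould_base.
- latch_lever (a joint): Lever angle about lever_pivot, rad. 0 = flat, handle along -x over the fixed half (hard stop); 1.57 = straight up; 2.1 = hard stop, leaning to the keeper. Friction holds it where left (1.2 N at the end). With the loop hooked it tightens from about 1.2 rad down, takes 2 to 6 N at the end, passes over center at about 0.3 rad and then pulls itself to 0.
- lever_end (a point): On the handle's upper face (facing up when flat, facing the keeper when upright) at its free end, 55 mm from the pivot, 6 mm off the line through the pivot; x runs along the handle to the pivot, z off its upper face. The handle is 19 mm wide; from 30 to 56 mm it has a red grip 24 mm wide, upper face 8 mm off that line.
- loop_pivot (a point): Pivot of the loop, along y. It rides on the lever, 16 mm from lever_pivot (at x -15.7, z -3.2 mm from it when the lever is flat), so opening the lever carries the loop towards the keeper, and closing it draws the loop back.
- latch_loop (a joint): Loop angle relative to the lever, rad; the loop's elevation above level (bar end up) is this minus the lever angle. Friction holds it where left (0.4 N at the bar), so turning the lever back carries an unhooked loop up with it: draw the bar against the post, under the lip, before letting go.
- loop_bar (a point): Centre of the loop's brass cross bar, 4.4 mm round, along y. The loop is two steel side strips 7 mm high, 3 mm thick, outer width 32, inner 26, 56.2 mm from loop_pivot to bar (x of this point), springy lengthwise, 14 N/mm. Pinch it across the strips near the bar. It clears the lip 6 mm beyond keeper_seat; with mould home and lever fully open it reaches 13 mm beyond.
- clay_pot_a: Bystander: terracotta pot, 68 mm wide, 71 mm high, beside the board on its -y side; origin under its centre.
- clay_pot_b: Bystander: terracotta pot, 72 mm wide, 75 mm high; origin under its centre.
- paint_blue: Bystander: blue paint bottle, 54 mm wide, 120 mm high; origin under its centre.
- paint_green: Bystander: small green paint bottle, 40 mm wide, 85 mm high; origin under its centre.
- paint_white: Bystander: white paint bottle, 54 mm wide, 120 mm high; origin under its centre.
- rinse_jar: Bystander: glass rinse jar, 70 mm wide, 80 mm high; origin under its centre.
- brush: Bystander: paint brush 170 mm long, lying on the table; origin under its middle.
Things that resemble listed ones, but are neither listed nor needed, are in the scene too. Leave any pink look-alike of the mould_half alone.

How it is judged (in metres and radians):
On the way, in this order (a step that is already met when the one before it is completed fails the run):
1. the loose half is slid home (gap under 1.5 mm) (x of mould_half in the frame of mould_base below 0.0015 m), for 0.1 s.
2. with the lever still up, the loop's bar is behind the keeper's post, below the top of its lip (x of loop_bar in the frame of mould_half between 0.014 and 0.0235 m and z of loop_bar in the frame of mould_half between 0.068 and 0.0815 m and y of loop_bar in the frame of mould_half between -0.008 and 0.008 m and value of joint latch_lever above 0.6 rad), for 0.2 s.
At the end, for the whole second after the job is handed in: The halves are shut (gap under 2 mm), the lever lies flat (under 0.08 rad), the loop's bar is caught in the keeper under its lip (within 5 mm of keeper_seat), and the loose half is at rest (x of mould_half in the frame of mould_base between -0.003 and 0.002 m and value of joint latch_lever below 0.08 rad and x of loop_bar in the frame of mould_half between 0.014 and 0.0235 m and z of loop_bar in the frame of mould_half below 0.0815 m and y of loop_bar in the frame of mould_half between -0.008 and 0.008 m and distance between loop_bar and keeper_seat below 0.005 m and linear speed of mould_half below 0.01 m/s); the robot touches nothing.
It fails at once if the gripper or arm pushes the board, fixed half, lever or loop with over 30 N (contact force between any of the fingers, the arm and mould_base above 30 N).
It fails at once if the gripper or arm pushes the loose half with over 30 N (contact force between any of the fingers, the arm and mould_half above 30 N).
It fails at once if a bystander is moved by over 20 mm (distance of any of clay_pot_a, clay_pot_b, paint_blue, paint_green, paint_white, rinse_jar, brush from where it was at the start of the episode above 0.02 m).
It fails at once if a standing bystander is tipped (angle between any of clay_pot_a, clay_pot_b, paint_blue, paint_green, paint_white, rinse_jar's own z axis and vertical above 0.3 rad).
It also fails if it takes over 64 s, if anything falls off the work surface, if the arm or the gripper's body presses on something with over 40 N, if the wrist force passes 120 N, or if a joint passes its speed limit or range.

## Robot

A 6-joint arm with a two-finger parallel gripper is mounted at the origin on the work surface. World frame = base frame: x ahead of the robot, y to its left, z up, the work surface at z = 0. Lengths are in m, angles in degrees, forces in N, time in s.
With the tool pointing down it reaches from about 0.325 to 0.775 m from the base axis. Payload 5.5 kg.
Tool frame: the origin (TCP) lies at the centre of the arm's flange, where the gripper is bolted on; the fingertips stand 182 mm ahead of it and the grasp point (between the pads) lies 163 mm ahead of it; z points along the fingers, y is the direction in which the jaws open and shut (so a half turn about z gives the same grasp; the last joint's range is limited). The gripper opens to 88 mm and grips with 3 to 60 N. Pads are 20 mm wide; open, the fingers measure 115 mm over their backs; the gripper's body (75 mm by 178 mm) begins 61 mm behind the grasp point.
Start: joints at [61.037, 5.22, 70.514, -0, 104.267, -3.249], TCP at [0.26, 0.541, 0.405] pointing down, gripper open.
Joint ranges: [-164.24, 164.24], [-49.07, 125.15], [9.68, 141.18], [-86.29, 266.29], [3.28, 154.24], [-151.56, 151.56]. Speed limits (degrees/s): [147.25, 147.25, 172.46, 180, 180, 180].

## Interface

Orientations are given as [roll, pitch, yaw] about the fixed x, y, z axes, in that order (R = Rz(yaw) Ry(pitch) Rx(roll)).
In Python, from station import r gives the robot as it stands. The module is installed in compiled form; this text tells all that it offers. Calls block until the motion is done:
- r.reach(position, orientation): joint-space move of the TCP to a pose.
- r.servo_line(position, rotation=None, speed=0.15): straight line of the TCP; rotation=None keeps the orientation; speed is the mean speed in m/s.
- r.move_joints(angles): joint-space move.
- r.let_go() and r.grab(squeeze=None): open the fingers fully, or close them until they stop; squeeze is the grip in N (None keeps the last).
- r.wait(seconds).
- r.inverse_kinematics(position, orientation): joint angles nearest the present ones, or None.
- r.sense(): the state.
- r.snapshot(name): name is "scene" or "top" or "wrist"; returns a dict with "frame" (400x640x3 uint8, red, green, blue), "fx", "fy", "cx", "cy" (pixels), "dist_coeffs" ([k1, k2, p1, p2, k3] as OpenCV has them; the pictures are not rectified), "R" (3x3) and "t" (3): a world point X has camera coordinates R X + t. Camera axes: x right, y down, z forward; pixel columns grow to the right and rows downward; lengths in m; the calibration is good to about 2 mm. A picture is of the moment at which its call begins. There is no depth.
A pose or a line that the arm cannot do raises r.IKError and nothing moves.
- r.hand_in(): hands the job in, once; it reports no verdict.
The state is a dict: "clock": time; "joints": joint angles; "joint_vel": joint speeds; "joint_torque": joint torques, N m; "tcp_pos": TCP position; "orientation": TCP orientation; "contact_force": force on the tool from outside, world axes, zero at the start; "torque": the same for the moment, N m; "opening": finger opening in m.
Only numpy, scipy, OpenCV 4.12 (cv2) and the standard library are available. Lean on these libraries where they do the work, as an engineer would, in place of code of your own. Each camera call takes 0.05 s, during which the arm holds its last target.

## Working session

There is one attempt and no reset: what is moved stays moved. The work goes in short steps, each a Python script; the robot and the scene stay as the last script left them, time stands still between calls to the robot, and variables do not carry over. Pictures are saved under pics/ and viewed, and the job is handed in when it is done.

```bash
mkdir -p pics; ls
cat > h.py <<'E'
import numpy as np, cv2
from station import r
def snap(n,f):
    s=r.snapshot(n); cv2.imwrite('pics/'+f+'.png',s['frame'][:,:,::-1]); 
    d={k:np.array(v) for k,v in s.items()}; np.savez('pics/'+f+'.npz',**d); return s
E
python3 - <<'E'
from h import *
for n in ("scene","top","wrist"):
    s=snap(n,n+"0"); print(n,s['fx'],s['fy'],s['cx'],s['cy'],s['dist_coeffs'],np.round(s['R'],3).tolist(),np.round(s['t'],3).tolist())
print(r.sense())
E
```

```text
pics
scene 386.15252979898025 386.15252979898025 323.4985757019876 194.28851352454782 [0.00502092 0.         0.         0.         0.        ] [[-0.211, 0.977, -0.004], [0.684, 0.145, -0.715], [-0.698, -0.154, -0.699]] [0.139, -0.298, 1.502]
top 476.9341953993885 476.9341953993885 303.96625760742097 210.82683893774058 [0.03730976 0.         0.         0.         0.        ] [[0.014, -1.0, 0.018], [-0.996, -0.015, -0.086], [0.086, -0.017, -0.996]] [-0.033, 0.53, 1.474]
wrist 308.17534466379794 308.17534466379794 321.9688815331842 198.6020251729358 [-0.05500548  0.          0.          0.          0.        ] [[0.434, 0.901, -0.001], [0.866, -0.416, 0.278], [0.25, -0.122, -0.961]] [-0.6, -0.034, 0.391]
{'clock': 0.15, 'joints': array([ 6.10383138e+01,  5.25442097e+00,  7.05656498e+01, -8.19976046e-04,
        1.04267057e+02, -3.24841304e+00]), 'joint_vel': array([-0.05888332, -0.06789911, -0.14321322,  0.09841945, -0.13379086,
       -0.00867826]), 'joint_torque': array([ 1.28466483e-03, -4.47050750e+01, -4.06905484e+01,  6.98539079e-02,
        2.75369390e-02, -8.17499949e-05]), 'tcp_pos': array([0.26034723, 0.54063098, 0.4037574 ]), 'orientation': array([-1.79912967e+02, -4.14337521e-03,  1.54286522e+02]), 'contact_force': array([-1.23169958,  0.60787859,  0.5011736 ]), 'torque': array([ 0.03446252, -0.0228778 ,  0.06884386]), 'opening': 0.08715588237248797}
```

View pics/scene0.png

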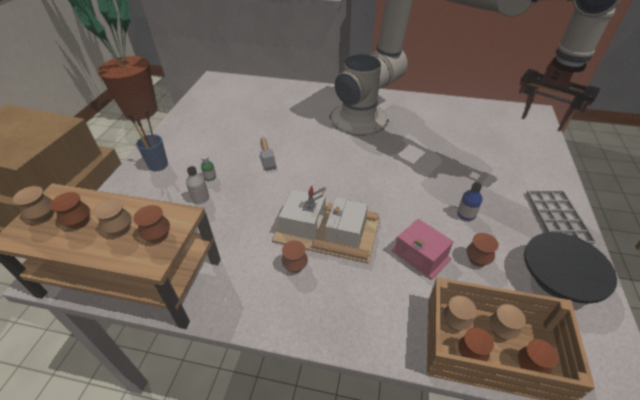

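View pics/top0.png

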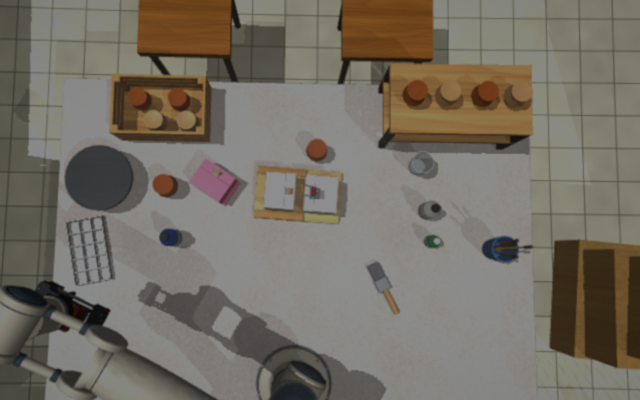

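View pics/wrist0.png

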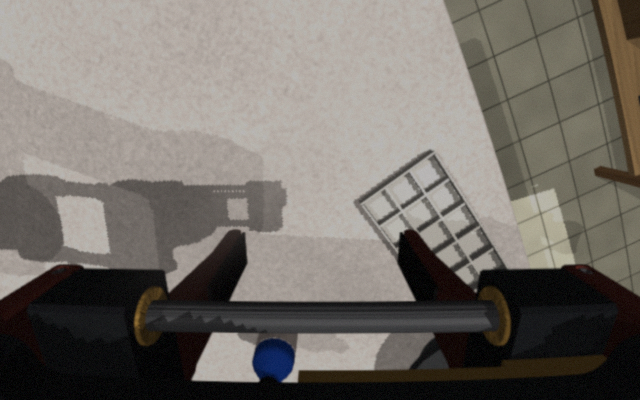

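```bash
cat >> h.py <<'E'
def ray(s,uv):
    K=np.array([[s['fx'],0,s['cx']],[0,s['fy'],s['cy']],[0,0,1]],float)
    p=cv2.undistortPoints(np.array(uv,float).reshape(-1,1,2),K,np.array(s['dist_coeffs'],float)).reshape(-1,2)
    d=np.c_[p,np.ones(len(p))]@np.array(s['R']); c=-np.array(s['R']).T@np.array(s['t'])
    return c,d
def plane(s,uv,z):
    c,d=ray(s,uv); return c+d*((z-c[2])/d[:,2])[:,None]
def proj(s,X):
    K=np.array([[s['fx'],0,s['cx']],[0,s['fy'],s['cy']],[0,0,1]],float)
    return cv2.projectPoints(np.array(X,float).reshape(-1,1,3),cv2.Rodrigues(np.array(s['R'],float))[0],np.array(s['t'],float),K,np.array(s['dist_coeffs'],float))[0].reshape(-1,2)
def load(f): return dict(np.load('pics/'+f+'.npz'))
def crop(f,x0,y0,x1,y1,k,out):
    im=cv2.imread('pics/'+f+'.png')[y0:y1,x0:x1]; cv2.imwrite('pics/'+out+'.png',cv2.resize(im,None,fx=k,fy=k,interpolation=cv2.INTER_CUBIC))
E
python3 - <<'E'
from h import *
crop("top0",240,130,360,230,6,"c1"); crop("scene0",260,170,390,275,6,"c2")
s=load("top0"); print(plane(s,[[298,195],[253,215],[340,222]],0.012))
c=-s['R'].T@s['t'];print(c)
E
```

```text
[[ 0.58131091 -0.00599322  0.012     ]
 [ 0.51561712  0.13490185  0.012     ]
 [ 0.4975264  -0.13991259  0.012     ]]
[ 4.01397902e-01 -6.22162052e-04  1.51429535e+00]
```

View pics/c1.png

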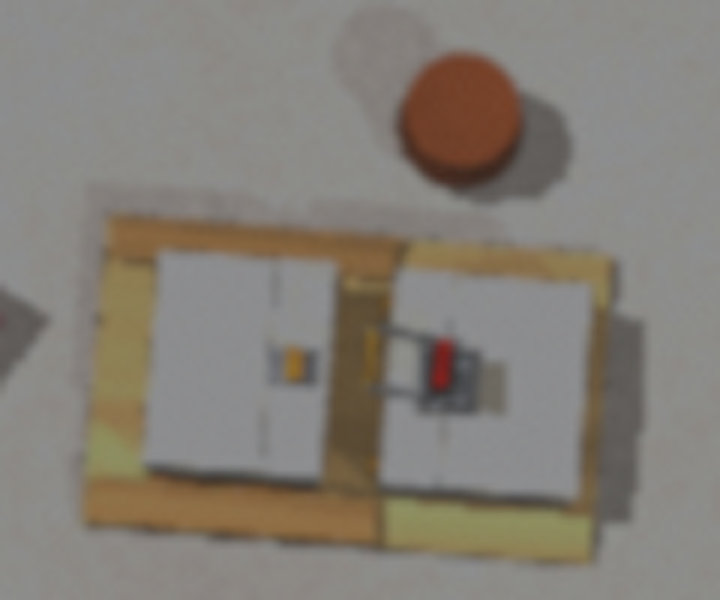

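View pics/c2.png

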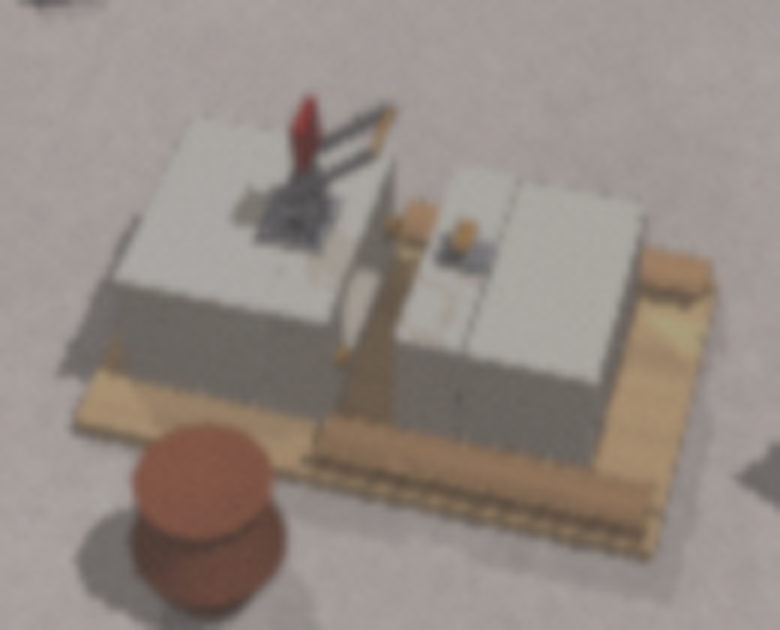

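```bash
cat > fit.py <<'E'
from h import *
from scipy.optimize import least_squares
F,Lo=0,1
T=[((595,562),(-115,83,12),F),((614,257),(-115,-83,12),F),((593,285),(-100,-55,82),F),((577,497),(-100,55,82),F),((395,268),(0,-55,82),F),((383,487),(0,55,82),F),
((158,252),(90,-55,82),Lo),((335,262),(0,-55,82),Lo),((146,467),(90,55,82),Lo),((325,475),(0,55,82),Lo)]
S=[((195,122),(-100,55,82),F),((112,280),(-100,-55,82),F),((335,320),(0,-55,82),F),((75,425),(-115,-83,12),F),((655,560),(155,-83,12),F),
((397,340),(0,-55,82),Lo),((603,382),(90,-55,82),Lo),((645,213),(90,55,82),Lo)]
def pts(L,p):
    a=p[2];out=[]
    for _,X,f in L:
        X=np.array(X)/1000.; X[0]+=p[3]*f
        out.append([p[0]+np.cos(a)*X[0]-np.sin(a)*X[1],p[1]+np.sin(a)*X[0]+np.cos(a)*X[1],X[2]])
    return np.array(out)
t=load("top0");s=load("scene0")
ut=np.array([l[0] for l in T])/6.+[240,130]; us=np.array([l[0] for l in S])/6.+[260,170]
f=lambda p:np.r_[(proj(t,pts(T,p))-ut).ravel(),(proj(s,pts(S,p))-us).ravel()]
q=least_squares(f,[.58,0,1.57,.03]);p=q.x
print(p,np.degrees(p[2]));print(np.round(q.fun.reshape(-1,2),1).tolist())
w=load("wrist0");from scipy.spatial.transform import Rotation as Ro
Rt=Ro.from_euler('xyz',[-179.913,0,154.287],degrees=True).as_matrix();
c=-w['R'].T@w['t'];print("cam in tool",Rt.T@(c-[0.26035,0.54063,0.40376]),(w['R']@Rt).round(3))
E
python3 fit.py
```

```text
[ 0.58276748 -0.02428109  1.5107608   0.02930435] 86.5602177029601
[[-1.0, -0.3], [-0.7, -1.3], [-0.5, -1.1], [-0.3, -0.4], [-0.3, -0.8], [-1.0, -1.2], [-0.1, -1.1], [0.0, -0.5], [-1.0, -0.9], [-1.0, 0.0], [-0.6, -1.9], [-0.2, -0.7], [-1.2, 0.2], [-0.6, -1.3], [0.1, -2.2], [-0.7, -0.9], [-0.8, -0.7], [0.4, -2.5]]
cam in tool [0.07645873 0.00025506 0.01956993] [[-0.     1.    -0.   ]
 [-0.961 -0.    -0.278]
 [-0.278  0.     0.961]]
```

```bash
sed -i 's#/6.+\[240,130\]#/6.+[239.58,129.58]#; s#/6.+\[260,170\]#/6.+[259.58,169.58]#' fit.py; python3 fit.py | head -3
cat >> h.py <<'E'
P=np.array([0.5828,-0.0243,1.5108])  # board pose
def setP(p): P[:]=p
def b2w(X):
    X=np.array(X,float)/1000; c,s=np.cos(P[2]),np.sin(P[2]); 
    return np.array([P[0]+c*X[...,0]-s*X[...,1],P[1]+s*X[...,0]+c*X[...,1],X[...,2]]).T
def w2b(X):
    X=np.array(X,float)-[P[0],P[1],0]; c,s=np.cos(P[2]),np.sin(P[2])
    return np.array([c*X[...,0]+s*X[...,1],-s*X[...,0]+c*X[...,1],X[...,2]]).T*1000
yaw=lambda: np.degrees(P[2])
E
python3 - <<'E'
from h import *
o=[180,0,yaw()]
for X in ([30,0,390],[60,0,350]):
    r.reach(b2w(X).tolist(),o); st=r.sense(); print(st['clock'],st['joints'].round(1),w2b(st['tcp_pos']),st['contact_force'])
    r.wait(.2); snap("wrist","w%d"%X[0])
E
```

```text
[ 0.5831604  -0.02428309  1.50999801  0.02934243] 86.51651320718702
[[-0.6, 0.1], [-0.2, -1.0], [-0.1, -0.8], [0.1, -0.1], [0.1, -0.5], [-0.6, -1.0], [0.4, -0.8], [0.5, -0.2], [-0.6, -0.6], [-0.6, 0.3], [-0.2, -1.4], [0.1, -0.2], [-0.9, 0.7], [-0.3, -0.8], [0.5, -1.6], [-0.3, -0.3], [-0.5, -0.2], [0.8, -1.9]]
cam in tool [0.07645873 0.00025506 0.01956993] [[-0.     1.    -0.   ]
2.3833 [ -2.7   2.7  74.6   0.  102.7   0.7] [3.09156872e+01 6.72551726e-02 3.90082638e+02] [-0.22216633 -0.30056989  0.12952262]
2.95 [ 0.2  3.1 78.4 -0.  98.7  3.6] [6.06058348e+01 3.22428216e-01 3.48242261e+02] [ 0.15953046 -0.21741426  0.84639464]
```

View pics/w30.png

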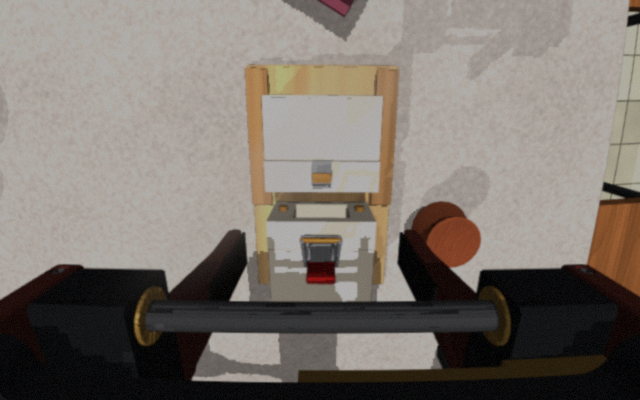

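View pics/w60.png

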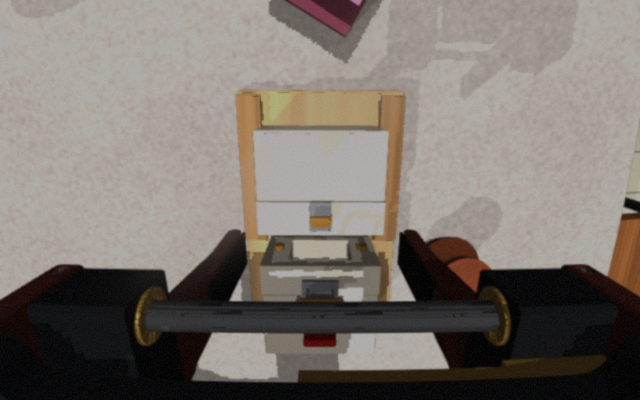

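Run:
```python
from h import *
crop("w30",235,55,410,180,4.5,"c3"); crop("w30",235,165,410,295,4.5,"c4")
```

```text
(no output)
```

View pics/c3.png

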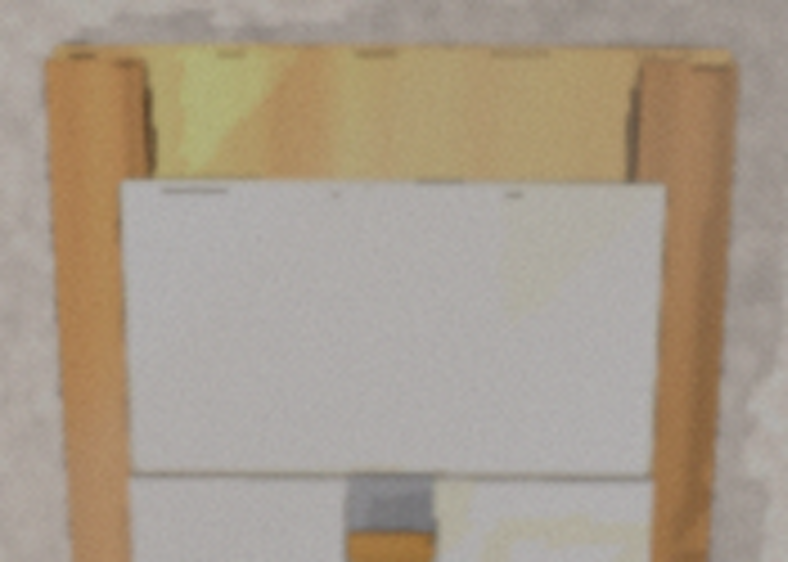

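View pics/c4.png

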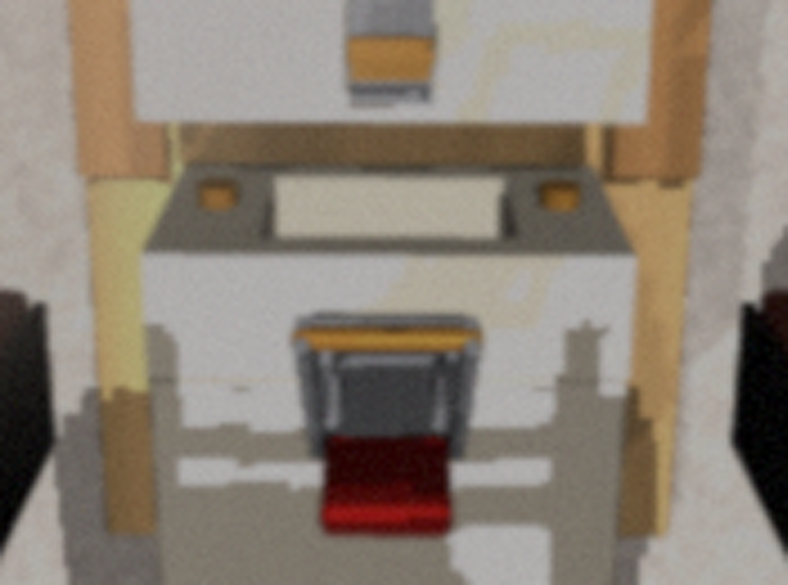

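```bash
cat > fit2.py <<'E'
exec(open('fit.py').read().split("f=lambda")[0])
w=load("w30")
W=[((122,182-495),(90,55,82),Lo),((665,185-495),(90,-55,82),Lo),((47,60-495),(150,82,25),F),((735,66-495),(150,-82,25),F),
((135,122),(0,55,82),Lo),((645,123),(0,-55,82),Lo),((146,252),(0,55,82),F),((635,252),(0,-55,82),F),((80,178),(0,82,25),F),((698,180),(0,-82,25),F),((348,38),(21.3,9,96.5),Lo),((435,38),(21.3,-9,96.5),Lo)]
uw=np.array([l[0] for l in W])/4.5+[234.61,164.61]
f1=lambda p:np.r_[(proj(t,pts(T,p))-ut).ravel()*2,(proj(s,pts(S,p))-us).ravel()]
f2=lambda p:(proj(w,pts(W,p))-uw).ravel()
for f in (f1,f2,lambda p:np.r_[f1(p),f2(p)]):
    q=least_squares(f,[.58,0,1.51,.03]);p=q.x;print(p.round(4),np.degrees(p[2]).round(2),q.cost)
    if f is f2: print(np.round(q.fun.reshape(-1,2),1).tolist())
# bar & lever in x-z plane of board at y=0
p=least_squares(f2,[.58,0,1.51,.03]).x
setP(p[:3])
def yplane(uv):
    c,d=ray(w,[np.array(uv)/4.5+[234.61,164.61]]); cb=w2b(c);db=w2b(c+d[0])-cb
    return lambda z:(cb+db*(z-cb[2])/db[2]).round(1)
fb=yplane((388,340));fl=yplane((386,500))
for z in (95,105,115,120,125,130,140,150): print(z,'bar',fb(z),'levertop',fl(z))
E
python3 fit2.py
```

```text
[ 0.5822 -0.0247  1.5131  0.0296] 86.7 14.7835948979652
[ 0.5821 -0.024   1.5075  0.0302] 86.37 6.44085214857666
[[-1.4, -0.4], [0.8, -0.5], [-1.0, -0.1], [1.8, -0.7], [0.1, 0.1], [0.1, 0.3], [-0.9, 0.4], [0.6, 0.9], [-0.7, -0.1], [1.3, 0.0], [-0.5, 0.3], [0.1, 0.4]]
[ 0.5822 -0.0242  1.5098  0.0301] 86.51 23.81984137375099
95 bar [-14.7   0.3  95. ] levertop [-53.6   0.6  95. ]
105 bar [-10.2   0.3 105. ] levertop [-47.7   0.6 105. ]
115 bar [ -5.8   0.3 115. ] levertop [-41.9   0.6 115. ]
120 bar [ -3.6   0.3 120. ] levertop [-39.    0.6 120. ]
125 bar [ -1.4   0.3 125. ] levertop [-36.1   0.5 125. ]
130 bar [  0.8   0.3 130. ] levertop [-33.2   0.5 130. ]
140 bar [  5.2   0.2 140. ] levertop [-27.3   0.5 140. ]
150 bar [  9.6   0.2 150. ] levertop [-21.5   0.5 150. ]
```

```bash
sed -i 's/^P=.*/P=np.array([0.5822,-0.0242,1.5095])/' h.py
cat >> h.py <<'E'
def fb(st=None):
    f=(st or r.sense())['contact_force']; c,s=np.cos(P[2]),np.sin(P[2]); return np.array([c*f[0]+s*f[1],-s*f[0]+c*f[1],f[2]])
E
python3 - <<'E'
from h import *
o=[180,0,yaw()]
r.grab(5)
r.reach(b2w([158,0,300]).tolist(),o)
r.servo_line(b2w([158,0,219]).tolist(),speed=.1)
r.wait(.2);f0=fb();print('f0',f0,r.sense()['opening'],r.sense()['joints'].round(1))
x=158
while x>108:
    x-=2; r.servo_line(b2w([x,0,219]).tolist(),speed=.04)
    st=r.sense(); f=fb(st)-f0; print(x,w2b(st['tcp_pos']).round(1),f.round(1),round(st['clock'],2))
    if abs(f[0])>12: break
E
```

```text
f0 [ 0.28733051 -0.66435524 -0.59278331] 0.0003543359787585536 [ 9.5  8.7 85.6 -0.  85.6 13. ]
156 [155.9  -0.  219.2] [0.5 1.  0.6] 6.47
154 [153.9  -0.  219. ] [-1.2  0.5 -0.2] 6.72
152 [151.9  -0.  219. ] [-0.7  0.6  1. ] 6.97
150 [149.9  -0.  219. ] [-0.1  1.4  0.2] 7.22
148 [147.9  -0.  219. ] [0.6 0.8 1. ] 7.47
146 [145.9  -0.  219. ] [-1.   0.9  0.7] 7.72
144 [143.9   0.  219. ] [-0.1  1.9  0.9] 7.97
142 [141.9  -0.  219. ] [-0.1  0.5  0.7] 8.22
140 [139.9  -0.  219. ] [-0.4  0.3  0.1] 8.47
138 [137.9  -0.  219. ] [-0.7 -0.1  0.8] 8.72
136 [135.9   0.  219. ] [0.  0.3 0.6] 8.97
134 [133.9  -0.  219. ] [-0.1 -0.4  1.3] 9.22
132 [131.9  -0.  219. ] [0.4 0.7 1. ] 9.47
130 [130.1   0.  219. ] [ 0.8  1.  -0.5] 9.72
128 [128.   0. 219.] [1.2 0.7 1. ] 9.97
126 [125.8  -0.  219. ] [0.9 0.3 0.4] 10.22
124 [123.8  -0.  219. ] [0.9 1.1 1.3] 10.47
122 [121.8  -0.  219. ] [ 0.9  0.6 -0.2] 10.72
120 [119.8  -0.  219. ] [0.4 0.6 0.7] 10.97
118 [117.8  -0.  219. ] [1.6 0.7 1.4] 11.22
116 [115.8  -0.  219. ] [1.2 0.5 1. ] 11.47
114 [113.8  -0.  219. ] [ 0.4 -0.4  0.6] 11.72
112 [111.8  -0.  219. ] [0.4 1.  0.9] 11.97
110 [109.8  -0.  219. ] [1.9 0.4 0.6] 12.22
108 [107.8  -0.  219. ] [ 0.9  0.7 -0.1] 12.47
```

Run:
```python
from h import *
x=108
snap("scene","s1")
while x>97:
    x-=.5; r.servo_line(b2w([x,0,219]).tolist(),speed=.01)
    st=r.sense(); f=fb(st); print(x,w2b(st['tcp_pos']).round(1),f.round(1),round(st['clock'],2))
    if abs(f[0])>21: break
snap("scene","s2");snap("top","t2")
crop("s2",260,170,390,275,6,"c5")
```

```text
107.5 [107.5  -0.  219. ] [ 1.3 -1.3  0.3] 12.77
107.0 [107.1  -0.  219. ] [ 2.9 -0.6  0. ] 13.02
106.5 [106.5  -0.  219. ] [ 2.4  1.3 -0.2] 13.27
106.0 [106.3  -0.  219. ] [ 4.4  0.1 -0. ] 13.52
105.5 [106.1  -0.  219.1] [ 7.2 -0.7 -0.7] 13.77
105.0 [105.9  -0.  219.2] [ 8.3 -1.3  0.1] 14.02
104.5 [105.8   0.  219.2] [ 8.9 -0.7 -0.3] 14.27
104.0 [105.6   0.  219.3] [10.6 -1.   0.1] 14.52
103.5 [1.054e+02 1.000e-01 2.195e+02] [12.4 -0.4  0.6] 14.77
103.0 [105.1   0.  219.6] [13.9 -1.3 -0.3] 15.02
102.5 [104.8   0.  219.6] [13.5 -1.3  0.7] 15.27
102.0 [104.3   0.  219.6] [13.9 -0.8  0.2] 15.52
101.5 [103.8   0.  219.6] [14.5 -1.4  1. ] 15.77
101.0 [103.3   0.  219.6] [13.1 -1.   1.6] 16.02
100.5 [102.9   0.  219.6] [14.1 -0.5  1.4] 16.27
100.0 [102.3   0.  219.6] [13.7  0.1  1.1] 16.52
99.5 [101.8   0.  219.6] [14.3  0.   1.2] 16.77
99.0 [101.3   0.  219.6] [14.5 -1.8  0.8] 17.02
98.5 [100.8   0.  219.6] [14.1 -0.8  1.7] 17.27
98.0 [100.5   0.  219.6] [15.2 -1.1  1. ] 17.52
97.5 [100.3   0.  219.6] [16.4 -1.2  0.4] 17.77
97.0 [100.2   0.  219.7] [18.8 -1.7  0.9] 18.02
```

View pics/c5.png

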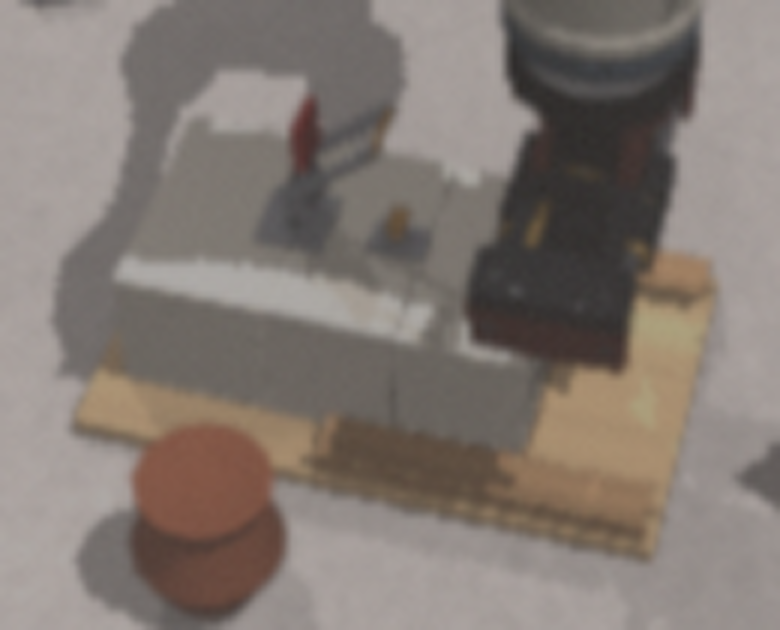

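Run:
```python
from h import *
for x in (96.6,96.2):
    r.servo_line(b2w([x,0,219]).tolist(),speed=.01)
    st=r.sense(); f=fb(st); print(x,w2b(st['tcp_pos']).round(2),f.round(1),round(st['clock'],2))
r.wait(.1);print(fb())
r.servo_line(b2w([112,0,219]).tolist(),speed=.06)
r.servo_line(b2w([112,0,390]).tolist(),speed=.2)
r.let_go()
r.reach(b2w([30,0,390]).tolist(),[180,0,yaw()]); r.wait(.15)
snap("wrist","w3");snap("scene","s3");snap("top","t3");print(w2b(r.sense()['tcp_pos']),r.sense()['clock'])
crop("w3",235,165,410,295,4.5,"c6");crop("s3",260,170,390,275,6,"c7")
```

```text
96.6 [1.0012e+02 7.0000e-02 2.1965e+02] [19.1 -1.1  0.9] 18.37
96.2 [1.0003e+02 8.0000e-02 2.1965e+02] [20.7 -1.7  0.4] 18.62
[20.66572947 -1.18157891  0.22616127]
[3.09607152e+01 3.81579160e-04 3.89954227e+02] 22.2417
```

View pics/c6.png

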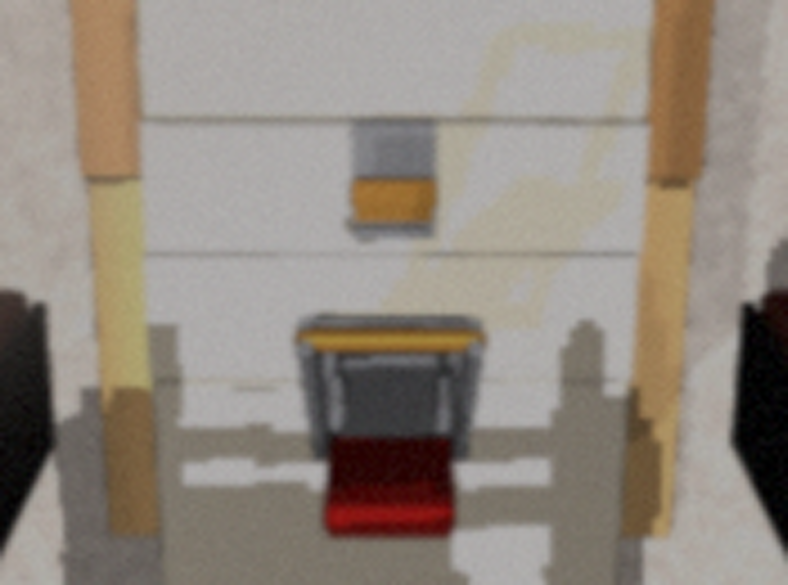

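View pics/c7.png

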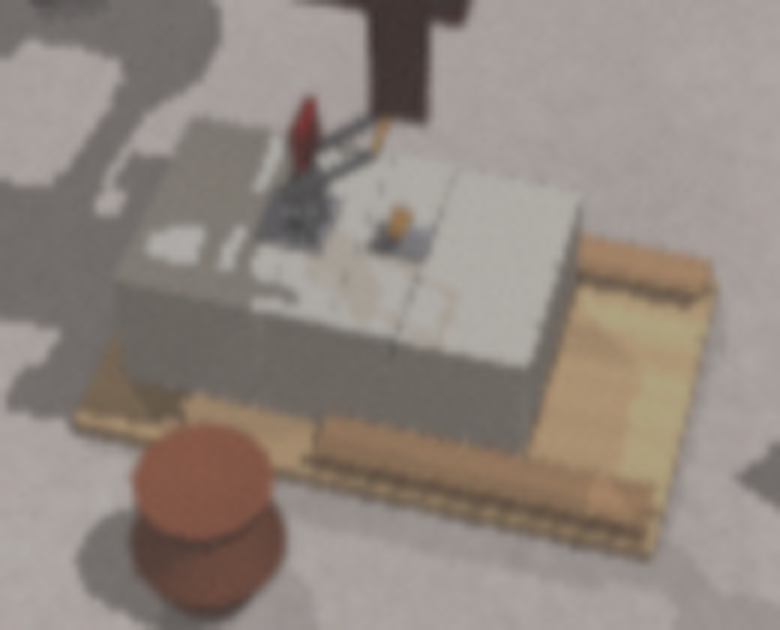

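```bash
cat > tri.py <<'E'
from h import *
def tri(obs):
    A=np.zeros((3,3));b=np.zeros(3)
    for s,uv in obs:
        c,d=ray(s,[uv]);d=d[0]/np.linalg.norm(d[0]);M=np.eye(3)-np.outer(d,d);A+=M;b+=M@c
    return w2b(np.linalg.solve(A,b))
E
python3 - <<'E'
from tri import *
w=load("w3");s=load("s3")
W=lambda u:np.array(u)/4.5+[234.61,164.61]
S=lambda u:np.array(u)/6+[259.58,169.58]
print('bar',tri([(w,W((390,340))),(s,S((381,136)))]))
print('bar0',tri([(w,W((390,340))),(s,S((384,130)))]))
print('levertop',tri([(w,W((390,512))),(s,S((310,98)))]))
print('keeper',tri([(w,W((393,200))),(s,S((399,218)))]))
E
```

```text
bar [  7.56025744   0.54812705 144.59881163]
bar0 [  9.06090968   0.56530753 148.42103646]
levertop [-22.29348881   1.04207763 156.90576096]
keeper [1.67002032e+01 8.72502796e-02 9.61030517e+01]
```

```bash
cat > ch.py <<'E'
from h import *
from scipy.optimize import fsolve
def lp(a): return np.array([-27,95.])+15.7*np.array([-np.cos(a),np.sin(a)])-3.2*np.array([np.sin(a),np.cos(a)])
def bar(a,e,L=56.2): return lp(a)+L*np.array([np.cos(e),np.sin(e)])
def solve(b,g=(1.6,.5),L=56.2): 
    x,_,ok,_=fsolve(lambda v:bar(v[0],v[1],L)-b,g,full_output=True); return x if ok==1 else None
if __name__=="__main__":
    g=(1.6,.7)
    for b in [(9,148),(9.5,150),(18,140),(24,130),(28,120),(28,110),(28,100),(28,95),(28,89.5),(24,89.5),(20,89.5),(18,89.5),(18,91)]:
        v=solve(np.array(b),g); print(b,v, None if v is None else bar(v[0],v[1],51).round(1)); g=v if v is not None else g
E
python3 ch.py
```

```text
(9, 148) [1.42392112 0.74102141] [  5.2 144.5]
(9.5, 150) [1.54583233 0.77651356] [  5.8 146.4]
(18, 140) [1.58455127 0.54754835] [ 13.6 137.3]
(24, 130) [1.65551521 0.34649181] [ 19.1 128.2]
(28, 120) [1.74207551 0.16055207] [ 22.9 119.2]
(28, 110) [ 1.69743345 -0.01741075] [ 22.8 110.1]
(28, 100) [ 1.76509259 -0.1974083 ] [ 22.9 101. ]
(28, 95) [ 1.84187249 -0.28838548] [23.  96.5]
(28, 89.5) [ 1.9583236  -0.38766328] [23.2 91.5]
(24, 89.5) [ 1.714007   -0.39249065] [19.2 91.5]
(20, 89.5) [ 1.43625279 -0.37584834] [15.2 91.4]
(18, 89.5) [ 1.27150054 -0.35545465] [13.1 91.3]
(18, 91) [ 1.22385019 -0.31995866] [13.1 92.6]
```

Run:
```python
from h import *
r.servo_line(b2w([6,.4,390]).tolist(),speed=.15)
r.servo_line(b2w([6,.4,322]).tolist(),speed=.1)
r.wait(.1); snap("wrist","w4"); print(fb())
r.grab(8)
r.wait(.3); st=r.sense(); print(st['opening'],fb(st),w2b(st['tcp_pos']),st['clock'])
snap("wrist","w5"); snap("scene","s5")
crop("w5",200,150,440,330,3.2,"c8");crop("s5",260,130,390,275,5,"c9")
```

```text
[-0.17356389 -0.9721188   0.74053537]
0.03164800138762108 [0.32378978 1.53480389 0.15501173] [  6.0045313    0.42675323 321.96398374] 24.7333
```

View pics/c8.png

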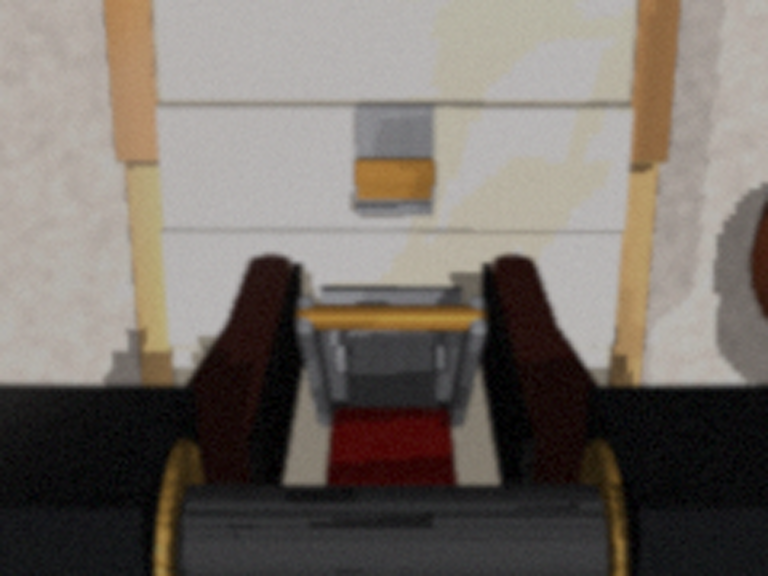

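View pics/c9.png

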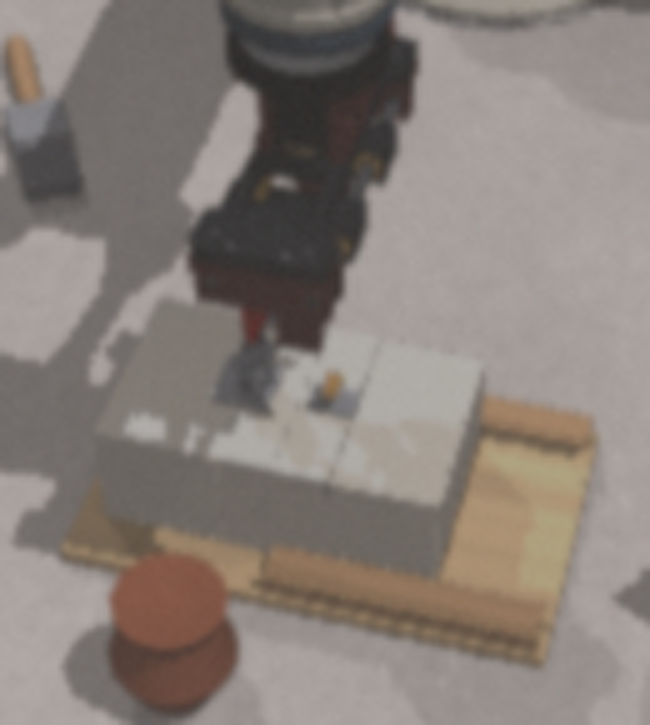

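```bash
cat >> ch.py <<'E'
def tool(b,g):
    v=solve(np.array(b,float),g); Q=bar(v[0],v[1],51); return v,Q+np.array([6-5.8,322-146.4])
def go(path,g,speed=.04,y=.4):
    for b in path:
        g,t=tool(b,g); r.servo_line(b2w([t[0],y,t[1]]).tolist(),speed=speed)
        st=r.sense(); print(b,g.round(2),fb(st).round(1),w2b(st['tcp_pos']).round(1),t.round(1),round(st['opening']*1e3,1),round(st['clock'],2))
    return g
E
python3 - <<'E'
from ch import *
g=go([(14,146),(18,140),(22,134),(25,128),(28,121),(28.5,115),(28.5,109)],(1.55,.77))
snap("wrist","w6"); crop("w6",200,130,440,310,3.2,"c10")
E
```

```text
(14, 146) [1.6  0.68] [-0.8 -0.4 -1.8] [ 10.2   0.4 317.7] [ 10.1 318.3] 32.0 25.12
(18, 140) [1.58 0.55] [-1.8 -0.  -1.2] [ 13.9   0.4 312.4] [ 13.8 312.9] 31.9 25.44
(22, 134) [1.63 0.42] [-2.5  0.6 -2.6] [ 17.6   0.4 307.1] [ 17.5 307.5] 31.7 25.76
(25, 128) [1.67 0.31] [-1.9  1.  -2.6] [ 20.4   0.4 301.7] [ 20.2 302. ] 31.9 26.06
(28, 121) [1.75 0.18] [-1.2  0.7 -1.3] [ 23.2   0.4 295.3] [ 23.1 295.7] 31.9 26.38
(28.5, 115) [1.74 0.07] [-0.7  0.8 -0.3] [ 23.8   0.4 289.9] [ 23.5 290.2] 32.2 26.67
(28.5, 109) [ 1.73 -0.04] [ 1.7  0.2 -0.5] [ 23.8   0.4 284.4] [ 23.5 284.8] 32.2 26.95
```

View pics/c10.png

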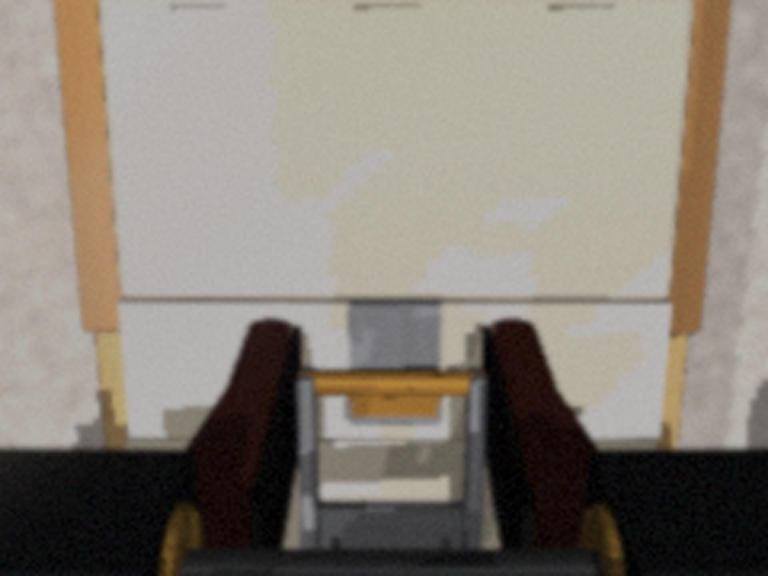

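Run:
```python
from h import *
w=load("w6")
for z in (105,107,109,111): print(z,w2b(plane(w,[np.array([392,383])/3.2+[199.66,129.66]],z/1000))[0].round(1))
print(w2b(plane(w,[np.array([394,416])/3.2+[199.66,129.66]],.0965))[0].round(1))
```

```text
105 [ 24.2   0.3 105. ]
107 [ 25.2   0.3 107. ]
109 [ 26.2   0.3 109. ]
111 [ 27.1   0.3 111. ]
[13.4 -0.  96.5]
```

Run:
```python
from ch import *
g=go([(30,108),(30,104),(30,100),(29.8,97),(29.6,94),(29.4,91.5),(29.2,89)],(1.73,-.04),.03)
snap("wrist","w7"); crop("w7",200,130,440,310,3.2,"c11")
w=load("w7")
```

```text
(30, 108) [ 1.83 -0.05] [-2.3  0.4 -1. ] [ 24.7   0.4 283.9] [ 25.  283.9] 31.9 27.25
(30, 104) [ 1.85 -0.12] [-2.   0.3  0.4] [ 24.7   0.4 280. ] [ 25.  280.2] 32.0 27.52
(30, 100) [ 1.89 -0.2 ] [-2.7  1.5  0. ] [ 25.1   0.4 276.4] [ 25.1 276.6] 31.6 27.8
(29.8, 97) [ 1.92 -0.25] [-3.3  0.2  0.3] [ 25.    0.4 273.8] [ 25.  273.9] 32.3 28.05
(29.6, 94) [ 1.96 -0.3 ] [-2.5  0.5 -0.2] [ 24.9   0.4 271. ] [ 24.8 271.1] 31.7 28.3
(29.4, 91.5) [ 2.   -0.35] [-0.9  0.5  1. ] [ 24.8   0.4 268.7] [ 24.7 268.9] 32.7 28.55
(29.2, 89) [ 2.04 -0.39] [-2.   1.1  0.7] [ 24.6   0.4 266.4] [ 24.6 266.6] 31.9 28.8
```

View pics/c11.png

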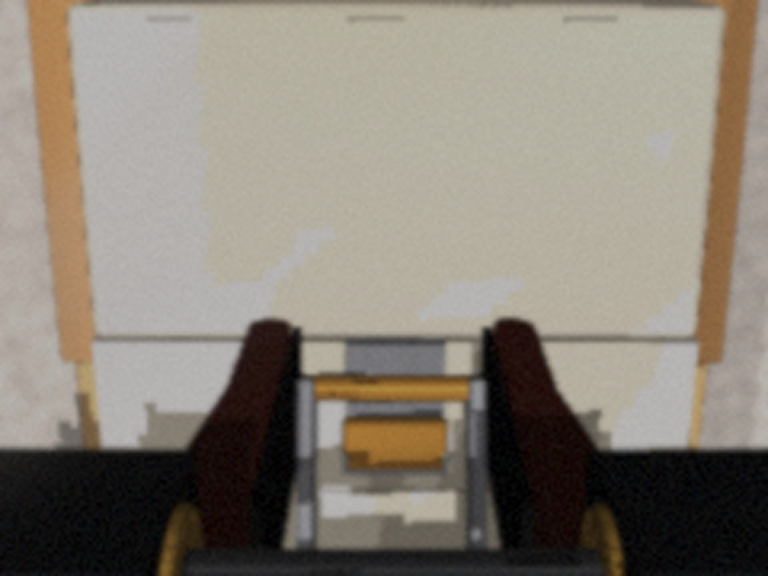

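Run:
```python
from ch import *
w=load("w7")
for z in (87,89,91): print(z,w2b(plane(w,[np.array([392,388])/3.2+[199.66,129.66]],z/1000))[0].round(1))
g=go([(27,89),(25,89),(23.5,89),(22.5,89),(21.5,89)],(2.04,-.39),.02)
snap("wrist","w8"); crop("w8",200,130,440,310,3.2,"c12")
```

```text
87 [24.   0.3 87. ]
89 [24.9  0.3 89. ]
91 [25.9  0.3 91. ]
(27, 89) [ 1.91 -0.4 ] [ 4.   0.4 -0.8] [ 23.2   0.4 266.4] [ 22.4 266.6] 31.8 29.11
(25, 89) [ 1.79 -0.4 ] [ 5.6 -0.6 -1.5] [ 21.3   0.4 266.3] [ 20.4 266.6] 31.7 29.36
(23.5, 89) [ 1.7 -0.4] [ 6.9  0.  -1.5] [ 20.1   0.5 266.2] [ 18.9 266.6] 31.9 29.61
(22.5, 89) [ 1.63 -0.4 ] [ 8.3 -0.6 -3. ] [ 19.4   0.5 266.1] [ 17.9 266.6] 31.9 29.86
(21.5, 89) [ 1.56 -0.4 ] [ 9.1 -0.7 -2.6] [ 18.6   0.5 265.9] [ 16.9 266.6] 32.1 30.11
```

View pics/c12.png

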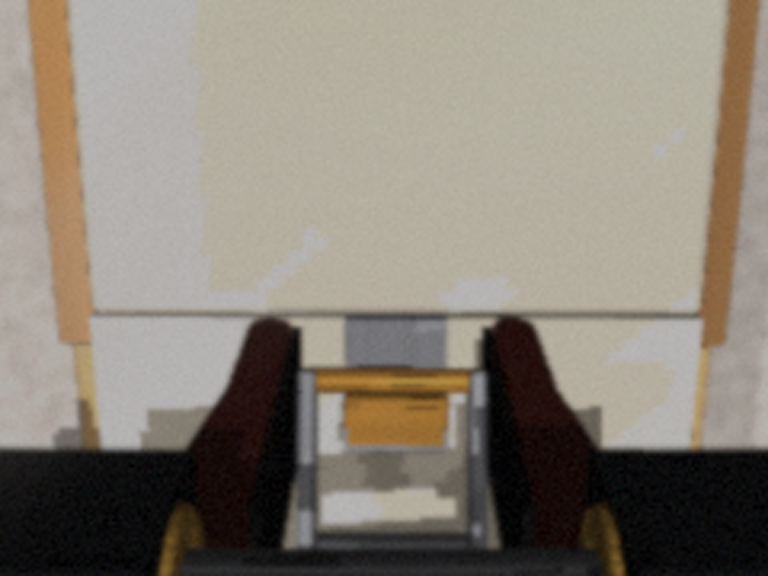

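Run:
```python
from ch import *
for n in("w7","w8"):
    w=load(n); C=lambda X:((proj(w,b2w(X))-[199.66,129.66])*3.2).round(0).tolist()
    print(n,'lip far',C([[21.3,9,96.5],[21.3,-9,96.5]]),'lip near',C([[11.8,9,96.5],[11.8,-9,96.5],[11.8,9,93]]),'foot/part',C([[0,55,82],[0,-55,82]]),'slot36',C([[30,55,82]]))
    for z in (87,89,91,93,95): print(z,w2b(plane(w,[np.array([392,388 if n=="w7" else 381])/3.2+[199.66,129.66]],z/1000))[0].round(1))
```

```text
w7 lip far [[341.0, 427.0], [447.0, 427.0]] lip near [[342.0, 476.0], [446.0, 476.0], [343.0, 466.0]] foot/part [[106.0, 490.0], [682.0, 490.0]] slot36 [[91.0, 345.0]]
87 [24.   0.3 87. ]
89 [24.9  0.3 89. ]
91 [25.9  0.3 91. ]
93 [26.9  0.3 93. ]
95 [27.8  0.3 95. ]
w8 lip far [[341.0, 399.0], [449.0, 400.0]] lip near [[342.0, 450.0], [448.0, 450.0], [343.0, 440.0]] foot/part [[103.0, 466.0], [686.0, 467.0]] slot36 [[89.0, 318.0]]
87 [20.2  0.5 87. ]
89 [21.2  0.5 89. ]
91 [22.1  0.5 91. ]
93 [23.   0.5 93. ]
95 [24.   0.5 95. ]
```

Run:
```python
from ch import *
snap("scene","s8"); crop("s8",280,170,360,230,10,"c13")
crop("w8",270,220,370,310,7.5,"c14");crop("w7",270,220,370,310,7.5,"c14b")
print(fb(),w2b(r.sense()['tcp_pos']))
```

```text
[ 8.52294799 -0.56755364 -2.22811385] [ 18.58233318   0.46662178 265.9317767 ]
```

View pics/c13.png

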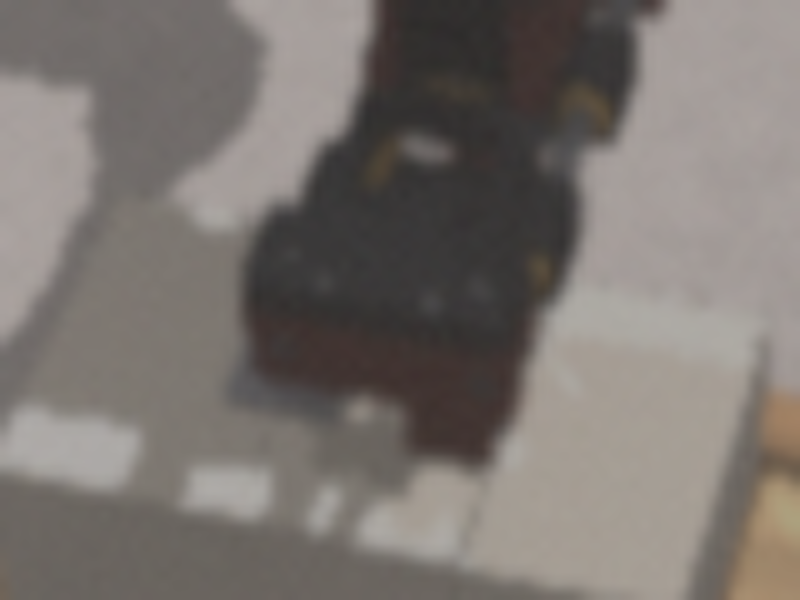

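View pics/c14.png

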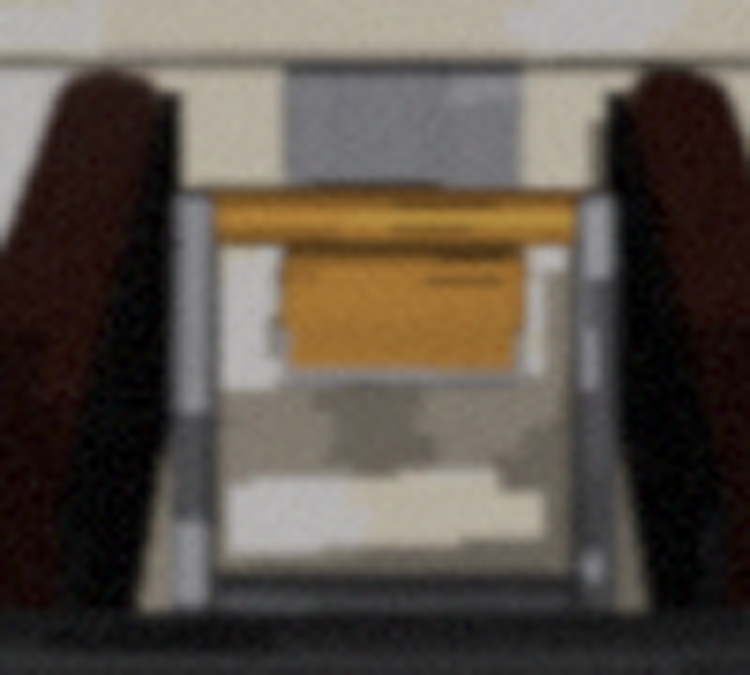

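View pics/c14b.png

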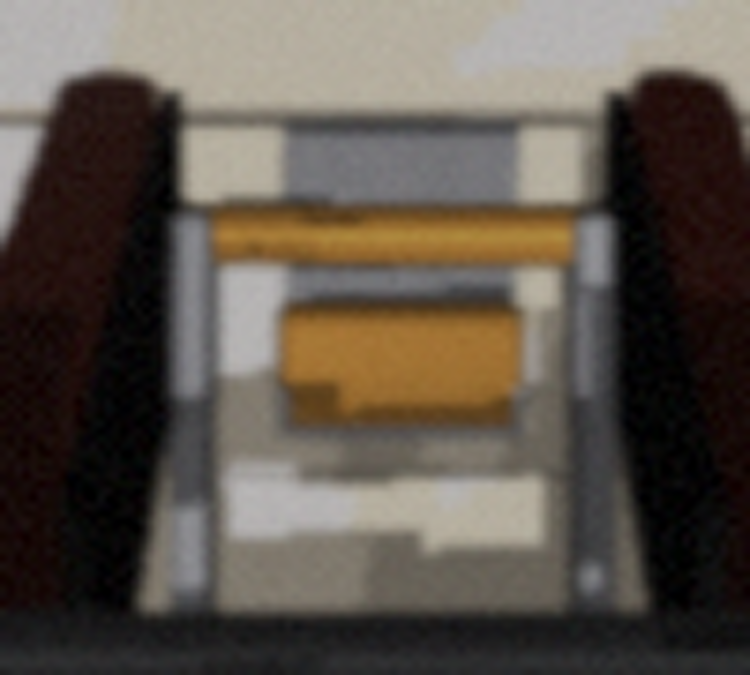

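Run:
```python
from ch import *
def mv(x,z,s=.03):
    r.servo_line(b2w([x,.4,z]).tolist(),speed=s); st=r.sense(); print(w2b(st['tcp_pos']).round(1),fb(st).round(1),round(st['opening']*1e3,1),round(st['clock'],2))
mv(25.5,266.5); r.let_go(); mv(25.5,272); r.wait(.1); snap("wrist","w9"); snap("scene","s9")
r.grab(9); r.wait(.1); mv(25.5,272); 
snap("wrist","w10");crop("w9",270,220,370,310,7.5,"c15");crop("s9",270,150,380,240,7,"c16")
```

```text
[ 24.9   0.4 266.8] [-4.7  0.5  1.1] 32.3 30.64
[ 25.5   0.3 272.6] [0.2 0.3 0.7] 87.7 31.95
[ 25.5   0.4 272. ] [0.2 0.7 0.7] 31.8 33.4
```

View pics/c15.png

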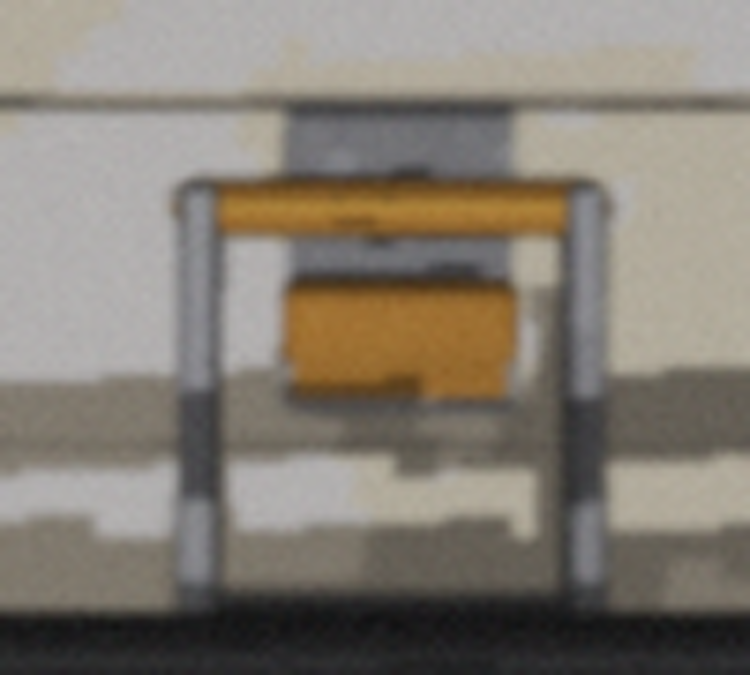

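View pics/c16.png

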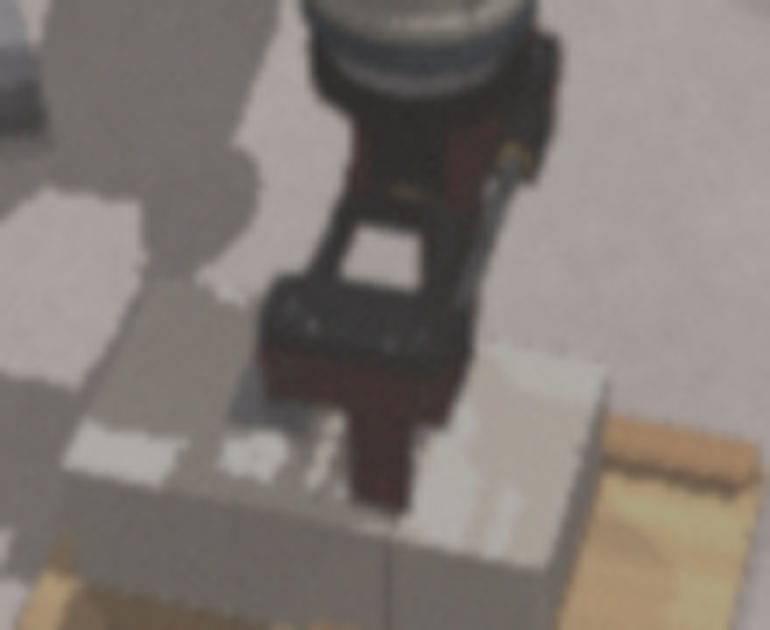

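Run:
```python
from ch import *
w=load("w9")
for z in (92,94,96): print(z,w2b(plane(w,[[321.5,247.6]],z/1000))[0].round(1))
def mv(x,z,s=.03):
    r.servo_line(b2w([x,.4,z]).tolist(),speed=s); st=r.sense(); print(w2b(st['tcp_pos']).round(1),fb(st).round(1),round(st['opening']*1e3,1),round(st['clock'],2))
mv(25.7,270);mv(25.7,268);mv(25.7,266.5)
snap("wrist","w11");crop("w11",270,220,370,310,7.5,"c17")
```

```text
92 [26.6  0.6 92. ]
94 [27.5  0.6 94. ]
96 [28.5  0.6 96. ]
[ 25.4   0.4 270. ] [-2.1  1.5  1.5] 31.9 33.7
[ 25.4   0.4 267.9] [-2.4  1.5  1.2] 31.9 33.95
[ 25.4   0.4 266.8] [-4.2  1.2  2.9] 31.5 34.2
```

View pics/c17.png

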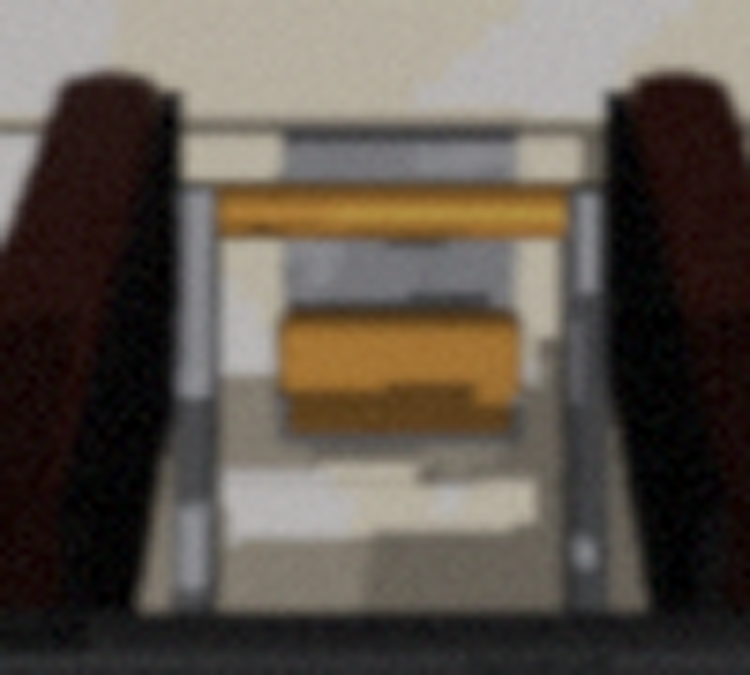

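Run:
```python
from ch import *
def mv(x,z,s=.02):
    r.servo_line(b2w([x,.4,z]).tolist(),speed=s); st=r.sense(); f=fb(st);print(w2b(st['tcp_pos']).round(1),f.round(1),round(st['opening']*1e3,1),round(st['clock'],2)); return f
x=25.7
while x>13:
    x-=1; f=mv(x,266.3)
    if f[0]>10: break
snap("wrist","w12");crop("w12",270,220,370,310,7.5,"c18")
```

```text
[ 25.    0.4 266.8] [-0.9  2.1  5.6] 32.0 34.5
[ 24.5   0.4 266.8] [1.1 1.6 5.2] 31.8 34.75
[ 24.    0.4 266.7] [3.3 2.3 5.1] 31.6 35.0
[ 23.5   0.4 266.7] [5.6 1.7 4.6] 31.7 35.25
[ 22.8   0.4 266.6] [7.5 2.4 4.8] 31.9 35.5
[ 22.1   0.4 266.6] [8.2 1.8 5.3] 31.6 35.75
[ 21.1   0.4 266.6] [8.1 2.4 6. ] 32.1 36.0
[ 20.2   0.4 266.6] [8.4 1.6 4.7] 32.1 36.25
[ 19.2   0.4 266.6] [8.5 1.3 4.8] 32.1 36.5
[ 18.2   0.4 266.6] [9.4 1.9 5.1] 32.0 36.75
[ 17.2   0.4 266.6] [9.1 1.8 4.4] 32.3 37.0
[ 16.2   0.4 266.5] [9.1 1.9 3.8] 32.1 37.25
[ 15.3   0.4 266.5] [8.7 1.6 5. ] 31.9 37.5
```

View pics/c18.png

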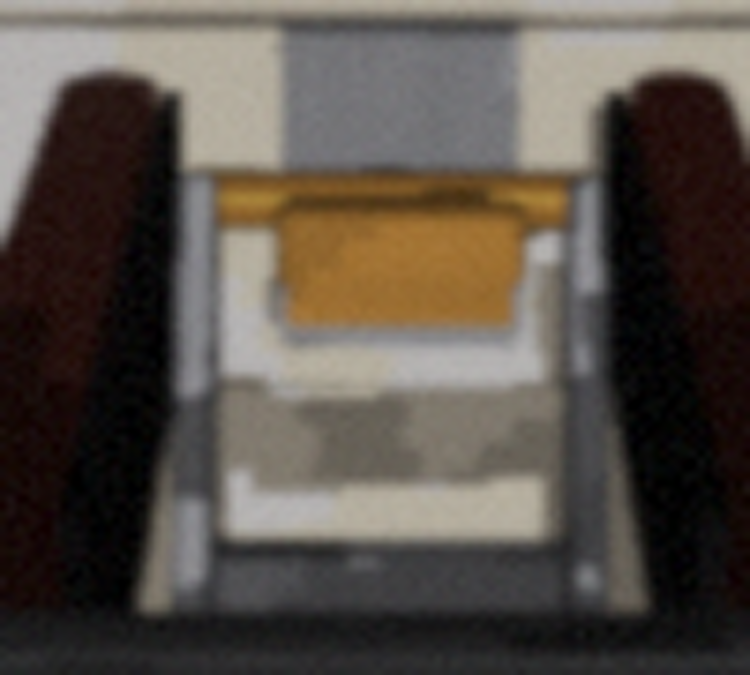

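Run:
```python
from ch import *
def mv(x,z,s=.02):
    r.servo_line(b2w([x,.4,z]).tolist(),speed=s); st=r.sense(); f=fb(st);print(w2b(st['tcp_pos']).round(1),f.round(1),round(st['opening']*1e3,1),round(st['clock'],2)); return f
x=12.7
while x>8:
    x-=.7; f=mv(x,266.5)
    if f[0]>11.5: break
snap("wrist","w13");crop("w13",270,220,370,310,7.5,"c19")
```

```text
[ 14.7   0.4 266.4] [10.1  0.6  4.1] 32.0 37.8
[ 14.2   0.4 266.4] [11.2  0.4  3. ] 32.3 38.05
[ 13.5   0.4 266.2] [11.3 -0.1  2.2] 31.9 38.3
[ 12.9   0.4 266.1] [11.3  0.2  2.2] 31.7 38.55
[ 12.4   0.4 266.1] [11.1  0.3  1.3] 31.5 38.8
[ 11.7   0.4 266. ] [12.1  0.3  1.8] 32.2 39.05
```

View pics/c19.png

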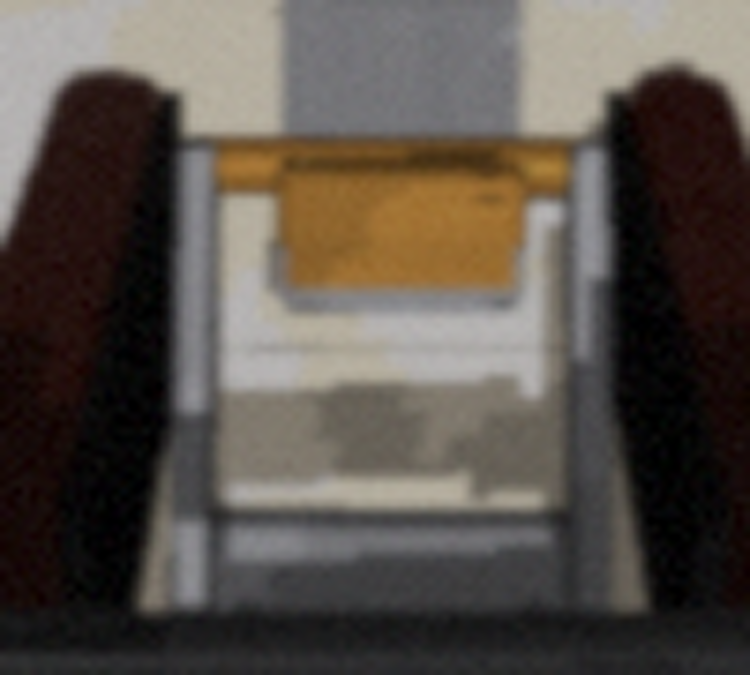

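Run:
```python
from ch import *
r.let_go(); r.wait(.1); print(fb(),r.sense()['clock'])
x,_,z=w2b(r.sense()['tcp_pos'])
snap("wrist","w14");crop("w14",270,220,370,310,7.5,"c20")
r.servo_line(b2w([16,.4,272]).tolist(),speed=.05)
r.servo_line(b2w([40,.4,390]).tolist(),speed=.15); r.wait(.1)
snap("wrist","w15");snap("scene","s15");crop("w15",235,145,410,275,4.5,"c21");crop("s15",270,150,380,240,7,"c22");print(w2b(r.sense()['tcp_pos']),r.sense()['clock'])
```

```text
[0.24653402 0.11922088 0.01518323] 40.175
[ 39.86169476   0.41613926 388.70049333] 41.7083
```

View pics/c20.png

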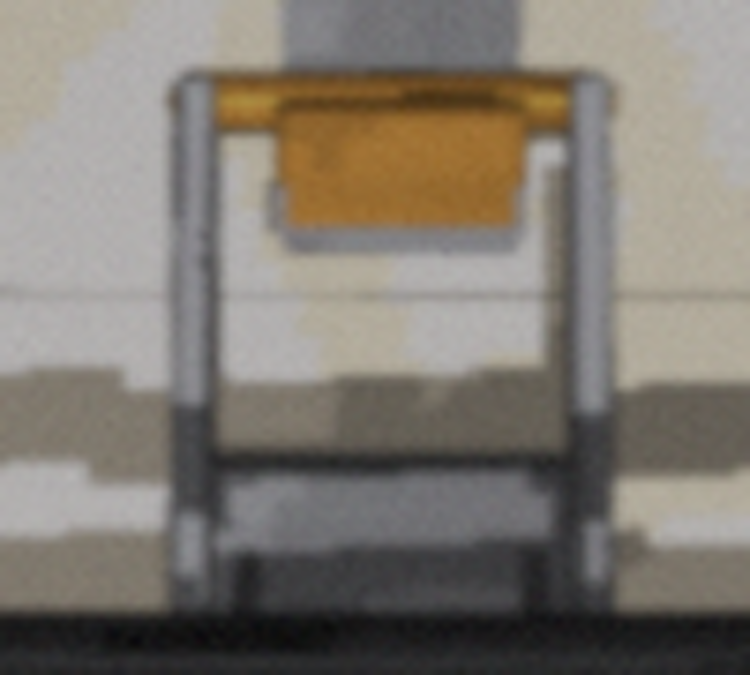

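View pics/c21.png

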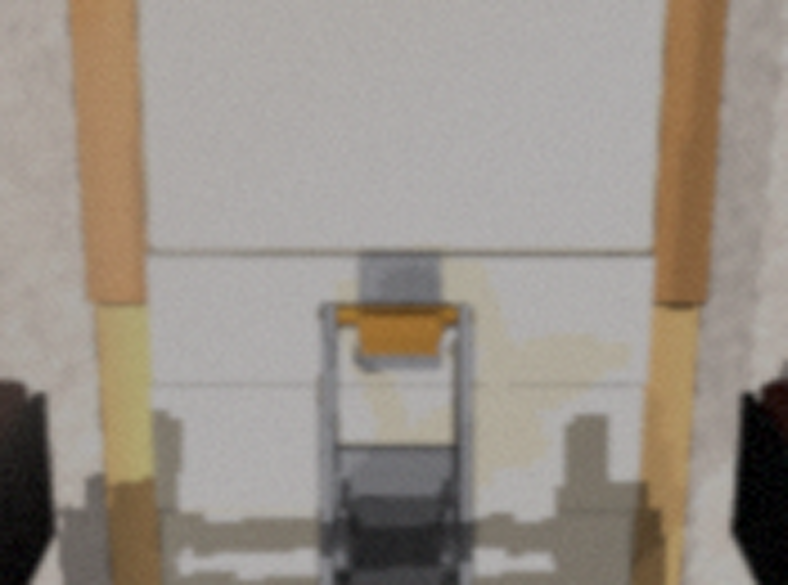

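View pics/c22.png

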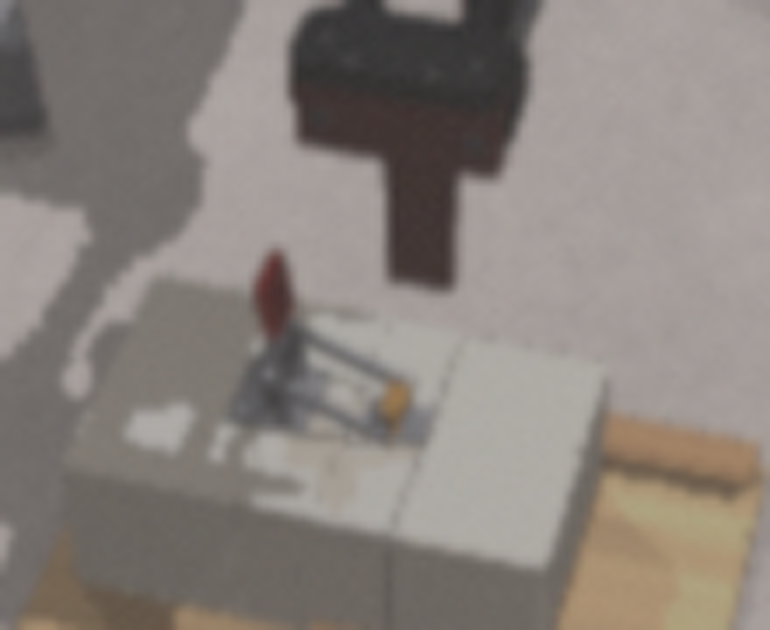

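Run:
```python
from ch import *
r.grab(10)
o=[180,0,yaw()]
r.servo_line(b2w([5,.3,360]).tolist(),speed=.2)
r.servo_line(b2w([2,.3,323]).tolist(),speed=.15)
def corner(a,d=46,h=8): return np.array([-27,95.])+d*np.array([-np.cos(a),np.sin(a)])+h*np.array([np.sin(a),np.cos(a)])
print(r.sense()['clock'],fb())
for a in np.r_[np.arange(1.6,.45,-.1),np.arange(.45,-.01,-.05)]:
    c=corner(a); r.servo_line(b2w([c[0]+10,.3,c[1]+182]).tolist(),speed=.05)
    st=r.sense(); f=fb(st); print(round(a,2),f.round(1),(w2b(st['tcp_pos'])-[10,0,182]).round(1),c.round(1),round(st['clock'],2))
    if np.linalg.norm(f)>18: print('stop'); break
snap("scene","s16");crop("s16",270,150,380,240,7,"c23")
```

```text
43.8333 [-0.62767531 -0.48923356  0.19119368]
1.6 [-1.4  0.4 -0.3] [-18.    0.2 141.6] [-17.7 140.7] 44.17
1.5 [-0.3 -0.1  0.1] [-22.6   0.3 141.7] [-22.3 141.5] 44.42
1.4 [ 0.5  0.2 -0.6] [-27.2   0.3 141.6] [-26.9 141.7] 44.67
1.3 [ 0.1  0.4 -0.5] [-31.9   0.3 141.4] [-31.6 141.5] 44.92
1.2 [ 1.4 -0.2 -0.2] [-36.4   0.3 140.7] [-36.2 140.8] 45.17
1.1 [2.8 0.3 0.3] [-40.8   0.3 139.5] [-40.7 139.6] 45.42
1.0 [ 3.2  0.3 -0.6] [-45.1   0.3 138. ] [-45.1 138. ] 45.67
0.9 [ 3.3  0.6 -0.2] [-49.2   0.3 136.1] [-49.3 136. ] 45.92
0.8 [ 4.3 -0.5  0.2] [-53.2   0.3 133.7] [-53.3 133.6] 46.17
0.7 [ 3.1 -0.5  0.7] [-57.1   0.3 131. ] [-57.  130.8] 46.42
0.6 [ 3.9 -0.1  1.5] [-60.6   0.3 127.8] [-60.4 127.6] 46.67
0.5 [ 1.6 -1.1  1.5] [-63.9   0.2 124.1] [-63.5 124.1] 46.92
0.45 [ 1.7 -0.1  2.3] [-65.2   0.3 122.2] [-64.9 122.2] 47.17
0.4 [ 1.9 -0.6  1.2] [-66.5   0.3 120.1] [-66.3 120.3] 47.42
0.35 [ 0.3 -0.6  1. ] [-67.7   0.3 118. ] [-67.5 118.3] 47.67
0.3 [-0.  -0.7  0.5] [-68.8   0.4 115.8] [-68.6 116.2] 47.92
0.25 [-0.3 -0.5 -0.2] [-69.7   0.4 113.7] [-69.6 114.1] 48.17
0.2 [ 0.1 -0.1 -0. ] [-70.6   0.4 111.5] [-70.5 112. ] 48.42
0.15 [ 1.3 -0.7 -0.2] [-71.3   0.4 109.4] [-71.3 109.8] 48.67
0.1 [ 0.3  0.5 -0.3] [-72.    0.4 107.3] [-72.  107.6] 48.92
0.05 [ 0.7 -0.6 -0.4] [-72.6   0.3 105. ] [-72.5 105.3] 49.17
0.0 [-0.3 -0.1  1.3] [-73.    0.2 103.3] [-73. 103.] 49.42
```

View pics/c23.png

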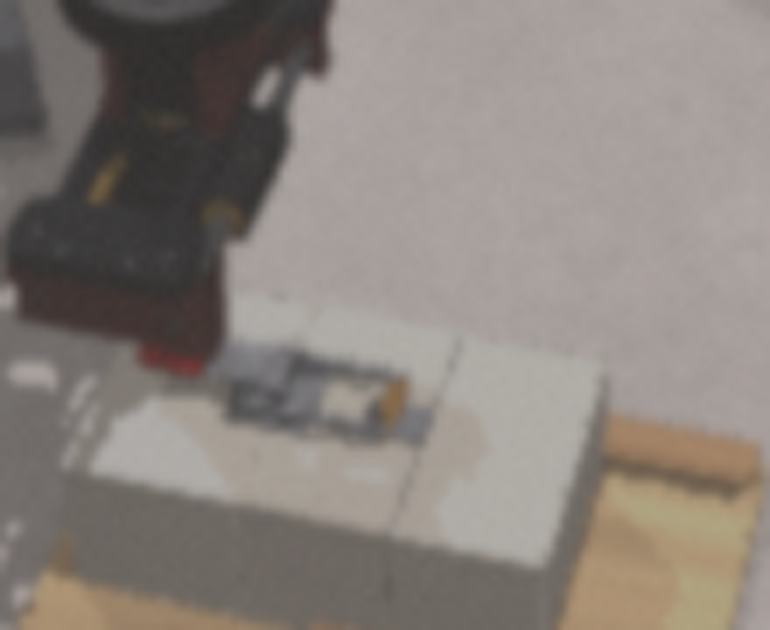

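Run:
```python
from ch import *
for z in (284,283):
    r.servo_line(b2w([-63,.3,z]).tolist(),speed=.02); st=r.sense(); f=fb(st); print(z,f.round(1),w2b(st['tcp_pos']).round(1))
    if f[2]>8: break
r.servo_line(b2w([-63,.3,330]).tolist(),speed=.1)
r.servo_line(b2w([20,.3,400]).tolist(),speed=.2); r.wait(.2)
snap("wrist","w17");snap("scene","s17");crop("w17",235,165,410,295,4.5,"c24");crop("s17",270,150,380,240,7,"c25");print(r.sense()['clock'],fb())
```

```text
284 [0.4 0.5 5.6] [-63.    0.3 285.2]
283 [1.1 2.6 8.1] [-63.    0.3 285. ]
51.5833 [ 0.22884775 -0.33849933 -0.82047078]
```

View pics/c24.png

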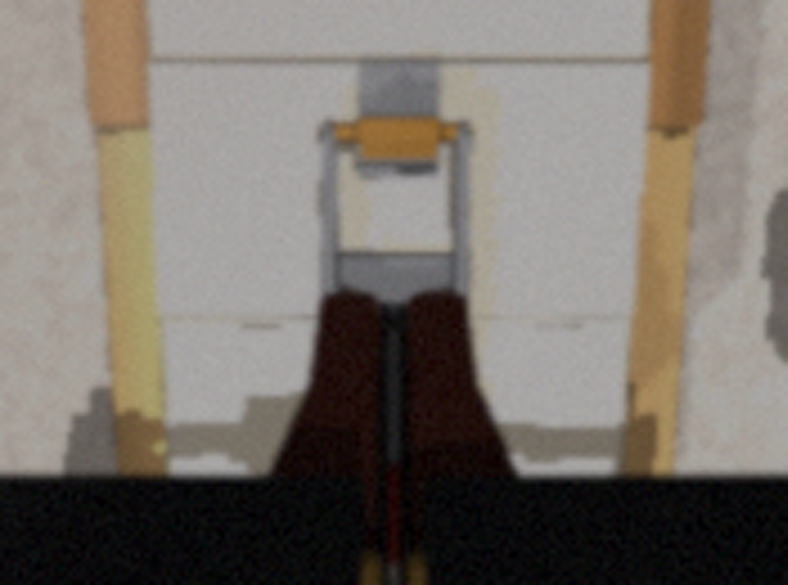

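View pics/c25.png

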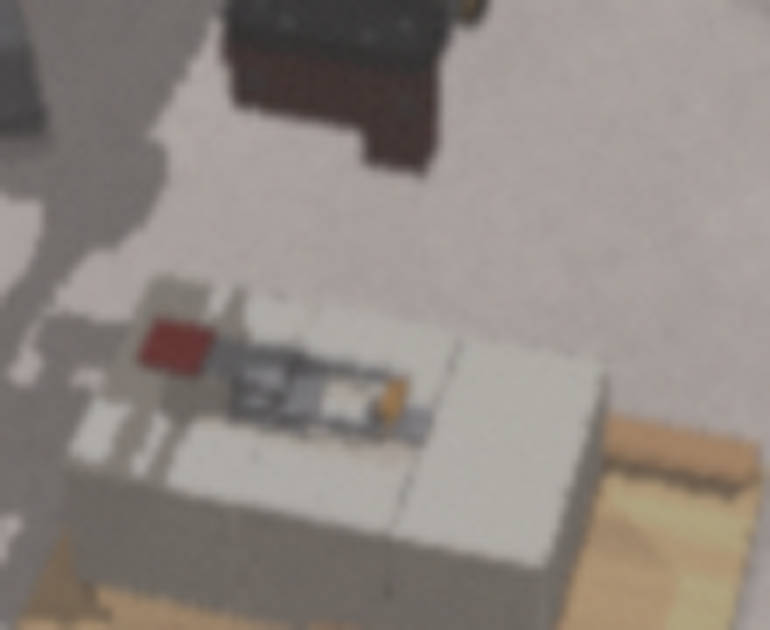

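The lever lies flat, the bar is under the lip, the halves are shut and the robot is clear of everything.

```bash
python3 -c "
from h import *
r.hand_in();print(r.sense()['clock'])"
```

```text
the job is handed in; nothing more can be done
the job is handed in; nothing more can be done
```

The mould is closed and latched, and I handed the job in at about 52 s of the allowed 64 s. `r.hand_in()` reports no verdict, so the result rests on my own checks.

- **Sliding home:** I pushed the loose half home. The force held at about 14 N while the pins went in, then rose to 20.7 N once plaster met plaster. The last pictures show no gap between the halves.
- **Hooking the loop:** My first pull stopped against the front of the lip, because the bar was about 5 mm higher than my model said. I backed off, gripped the loop higher and lowered it. I then drew it under the lip against the post, with forces up to about 12 N. Pictures before and after letting go show the lip covering the bar.
- **Closing the lever:** It took about 4 N, and the force fell away at about 0.3 rad. A check push of about 8 N met the hard stop.
- **Last checks:** After I lifted away, the pictures show the lever flat, the bar under the lip and the gripper clear.
- **Less certain:** I did not measure the bar's final position to the millimetre, and the image depths disagreed by a few millimetres along the way. I also did not compare the bystanders with their starting positions. The last scene picture covers only the mould, but no force reading suggested I touched them.

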